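# Pile the slide cases in the carrier and lock the bar with the T-key

### The arm

A 6-joint arm with a two-finger parallel gripper is mounted at the origin on the work surface. World frame = base frame: x ahead of the robot, y to its left, z up, the work surface at z = 0. Lengths are in m, angles in rad, forces in N, time in s.
With the tool pointing down it reaches from about 0.3 to 0.875 m from the base axis. Payload 6.4 kg.
Tool frame: the origin (TCP) lies at the very end of the fingers, on their centre line; the grasp point (between the pads) lies 19 mm behind it; z points along the fingers, y is the line along which they close (so a half turn about z gives the same grasp; the last joint's range is limited). The gripper opens to 85 mm and grips with 20 to 120 N. Pads are 22 mm wide; open, the fingers measure 114 mm over their backs; the gripper's body (76 mm by 85 mm) begins 54 mm behind the grasp point. The pads swing forward as they close: fully open they stand 13 mm farther back than shut.
Start: joints at [1.109, 0.181, 1.607, -0, 1.354, -0.206], TCP at [0.145, 0.556, 0.231] pointing down, gripper open.
Joint ranges: [-2.99, 2.99], [-0.89, 2.07], [0.3, 2.58], [-1.14, 4.28], [0, 2.63], [-3.12, 3.12]. Speed limits (rad/s): [2.57, 2.57, 3.01, 3.14, 3.14, 3.14].

### API

Orientations are given as a unit quaternion [w, x, y, z].
In Python, from bench import ctrl gives the robot as it stands.
- The arm moves only by the shell command python3 jog.py 'ROWS'. ROWS is a JSON list that holds a single list of rows (three levels of brackets), with 1 to 10 rows, each of 7 numbers: dx, dy, dz in m, then a rotation vector rx, ry, rz in rad, then the opening from 0.0 (shut) to 1.0 (fully open); each row is the pose to reach, as a shift and turn from the pose commanded when the command began, along the tool's axes at that moment; what a row does not reach only later rows make up. A row lasts 1/8 s, in which the tool goes at most 0.0625 m and 0.188 rad, less where a joint would pass 70% of its speed; a pose out of reach is approached as far as the arm can. The fingers move at their own pace and stop on an object; the grip force is fixed at half the most. Time passes only in rows, so rows that do not move let the fingers close. It prints the time, the measured TCP pose, the force, the opening and the grip force at its end. Input that does not fit is refused with a message, and nothing moves.
- ctrl.get_obs(): the state, without advancing time (a new reading comes with each control period).
- ctrl.camera(name): name is "side" or "top"; returns the picture (480x640x3 uint8, blue, green, red); there is no depth.
- ctrl.camera_params(name): a dict with "fovy" (degrees; the focal length in pixels is half the picture's height over the tangent of half this angle, whatever the lens; pixels are square), "cx", "cy" (the principal point, pixels), "dist" ([k1, k2, p1, p2, k3] as OpenCV has them; the pictures are not rectified), "view" (4x4, takes a point from world to camera coordinates). Camera axes: x right, y up, looking along -z (the intrinsics and any distortion apply to the point x, -y, -z); pixel columns grow to the right and rows downward; lengths in m; the calibration is good to about 2 mm. A picture is of the moment at which its call begins. camera_params takes no time and is no camera call.
- ctrl.hand_in(): hands the job in; it is judged then, once.
The state is a dict: "time_s": time; "q": joint angles; "dq": joint speeds; "joint_efforts": joint torques, N m; "eef_pos": TCP position; "eef_rot": TCP orientation; "wrist_force": force on the tool from outside, world axes, zero at the start; "torque": the same for the moment, N m; "opening": opening from 0.0 (shut) to 1.0 (fully open); "grasp_force": force on a finger pad.
Only numpy, scipy, OpenCV 4.12 (cv2) and the standard library are available. Lean on these libraries where they do the work, as an engineer would, in place of code of your own. Each camera call takes 0.05 s, during which the arm holds its last target. There are 200 camera calls.

### The job

Get the flat slide cases ready to carry to the microscopes: stack every case that is there into one square pile on the carrier's black rubber pad, long sides along the pad's long sides and edges flush with the pad, while the blue bar is still open. Then swing the bar fully down over the pile, take the orange T-key from its stand, pass its crosspiece down through the slot in the bar and the bridge under it until the collar sits on the bar, turn it a quarter turn so it cannot come back out, and let go. Leave the oil bottle, the stain jar and the black slide box where they are.

Things in the scene. Friction and masses are not known exactly. Their poses are not given: they have to be found in the camera images.
- carrier: Fixed carrier, plate 200 (x) x 260 (y) x 10 mm. Origin: centre of underside, z up. In mm: rubber pad centred, top z 14, open to +x and -x; latch bridge at y -113 to -57, 60 wide, 8 thick, top z 82, on legs at x +/-22 to 30, hollow below; hinge cheeks at x +/-27 to 37, y 92 to 118, top z 100.
- pad (a point): Centre of the top of the black rubber pad where the pile goes. x, y, z as the carrier's; the pad measures 60 (x) x 90 (y) mm.
- slot (a point): Centre of the slot in the latch bridge, at the bridge's top face (82 mm above the bench), axes as the carrier's. Slot 14 (x) x 36 (y) mm, right through the 8 mm bridge, 64 mm of free space below it. The bar's identical slot lies exactly over it when the bar is closed.
- bar_hinge (a point): Hinge axis of the bar, 86 mm above the bench, axes as the carrier's; the hinge axis runs along the carrier's x.
- bar_tip (a point): Middle of the bar's red end tab (30 mm wide along the carrier's x, 35 mm long, 8 mm thick), 243 mm from the hinge axis. The tab can be pinched across its 30 mm width from above at any bar angle; closed, it overhangs beyond the bridge with free space below.
- bar (a joint): Angle of the blue bar (48 mm wide, 8 mm thick), rad: 0 = closed, level over the pile, underside 82 and top 90 mm above the bench; 1.57 = upright; 1.8 = stop. bar_tip from the hinge in the carrier's axes: y = -243 cos q, z = +243 sin q mm. Stiff hinge (0.3 N m): it stays where left.
- stand: Fixed grey plastic block 64 x 64 x 40 mm that holds the key upright in a slot 36 (x) x 14 (y) mm, open at its top. Origin: centre of its underside.
- key: Loose upright T-key, 80 g. Origin: centre of the crosspiece's underside. In mm: crosspiece 28 (x) x 8 (y), z 0-8; shank 8 thick, z 8-28; collar 40 across, z 28-33; orange handle 36 (x) x 14 (y), z 33-63. Collar rests on the stand's top, or, fully in, on the closed bar (origin 62 above the bench; crosspiece 4 below the bridge, turns freely either way, no stop).
- oil_bottle: Bystander: small amber dropper bottle, 32 mm across, 75 mm tall. Origin: centre of its underside.
- stain_jar: Bystander: glass jar, 60 mm across, 80 mm tall. Origin: centre of its underside.
- slide_box: Bystander: flat black box 70 x 110 x 30 mm. Origin: centre of its underside.
- case0: Flat closed plastic slide case, white with a pale paper label, 60 (x) x 90 (y) x 12 mm, about 60 g, lying flat. Origin: centre of its underside. May be absent.
- case1: Flat closed plastic slide case, yellow with a pale paper label, 60 (x) x 90 (y) x 12 mm, about 60 g, lying flat. Origin: centre of its underside. May be absent.
- case2: Flat closed plastic slide case, green with a pale paper label, 60 (x) x 90 (y) x 12 mm, about 60 g, lying flat. Origin: centre of its underside. May be absent.
- case3: Flat closed plastic slide case, blue with a pale paper label, 60 (x) x 90 (y) x 12 mm, about 60 g, lying flat. Origin: centre of its underside. May be absent.
- case4: Flat closed plastic slide case, red with a pale paper label, 60 (x) x 90 (y) x 12 mm, about 60 g, lying flat. Origin: centre of its underside. May be absent.

How it is judged:
On the way, in this order (a step that is already met when the one before it is completed fails the run):
1. every case lies in one square pile on the pad, let go, with the bar still open (x of case0 in the frame of pad between -0.007 and 0.007 m and y of case0 in the frame of pad between -0.007 and 0.007 m and z of case0 in the frame of pad between -0.004 and 0.055 m and angle between the x axis of each of case0, case1, case2, case3, case4 and the x axis of pad, either way round below 0.12 rad and angle between each of case0, case1, case2, case3, case4's own z axis and vertical below 0.06 rad and linear speed of each of case0, case1, case2, case3, case4 below 0.03 m/s and x of case1 in the frame of pad between -0.007 and 0.007 m and y of case1 in the frame of pad between -0.007 and 0.007 m and z of case1 in the frame of pad between -0.004 and 0.055 m and x of case2 in the frame of pad between -0.007 and 0.007 m and y of case2 in the frame of pad between -0.007 and 0.007 m and z of case2 in the frame of pad between -0.004 and 0.055 m and x of case3 in the frame of pad between -0.007 and 0.007 m and y of case3 in the frame of pad between -0.007 and 0.007 m and z of case3 in the frame of pad between -0.004 and 0.055 m and x of case4 in the frame of pad between -0.007 and 0.007 m and y of case4 in the frame of pad between -0.007 and 0.007 m and z of case4 in the frame of pad between -0.004 and 0.055 m and contact force between the fingers and case0 below 0.2 N and contact force between the fingers and case1 below 0.2 N and contact force between the fingers and case2 below 0.2 N and contact force between the fingers and case3 below 0.2 N and contact force between the fingers and case4 below 0.2 N and value of joint bar above 1 rad), for 0.2 s.
2. the bar is swung fully down (value of joint bar below 0.06 rad), for 0.2 s.
3. the key's crosspiece has passed down through both slots, lying along the slot, until below the bridge (value of joint bar below 0.06 rad and z of key in the frame of slot below -0.016 m and horizontal distance between key and slot below 0.015 m and angle between key's own z axis and vertical below 0.12 rad and angle between the x axis of key and the y axis of slot, either way round below 0.4 rad), for 0.1 s.
At the end, for the whole second after the job is handed in: Every case present: flat in the pile, at rest, centre within 7 mm of the pad's in x and in y, square within 0.12 rad. Bar below 0.06 rad. Key upright, origin at least 16 mm below the bridge top and within 15 mm of the slot centre, within 0.35 rad of straight across the slot, at rest (x of case0 in the frame of pad between -0.007 and 0.007 m and y of case0 in the frame of pad between -0.007 and 0.007 m and z of case0 in the frame of pad between -0.004 and 0.055 m and angle between the x axis of each of case0, case1, case2, case3, case4 and the x axis of pad, either way round below 0.12 rad and angle between each of case0, case1, case2, case3, case4's own z axis and vertical below 0.06 rad and linear speed of each of case0, case1, case2, case3, case4, key below 0.03 m/s and x of case1 in the frame of pad between -0.007 and 0.007 m and y of case1 in the frame of pad between -0.007 and 0.007 m and z of case1 in the frame of pad between -0.004 and 0.055 m and x of case2 in the frame of pad between -0.007 and 0.007 m and y of case2 in the frame of pad between -0.007 and 0.007 m and z of case2 in the frame of pad between -0.004 and 0.055 m and x of case3 in the frame of pad between -0.007 and 0.007 m and y of case3 in the frame of pad between -0.007 and 0.007 m and z of case3 in the frame of pad between -0.004 and 0.055 m and x of case4 in the frame of pad between -0.007 and 0.007 m and y of case4 in the frame of pad between -0.007 and 0.007 m and z of case4 in the frame of pad between -0.004 and 0.055 m and value of joint bar below 0.06 rad and z of key in the frame of slot below -0.016 m and horizontal distance between key and slot below 0.015 m and angle between key's own z axis and vertical below 0.12 rad and angle between the x axis of key and the x axis of slot, either way round below 0.35 rad); the robot touches nothing.
It fails at once if the oil bottle is moved more than 30 mm or tipped (distance of oil_bottle from where it was at the start of the episode above 0.03 m or angle between oil_bottle's own z axis and vertical above 0.5 rad).
It fails at once if the stain jar is moved more than 30 mm or tipped (distance of stain_jar from where it was at the start of the episode above 0.03 m or angle between stain_jar's own z axis and vertical above 0.5 rad).
It fails at once if the slide box is moved more than 30 mm or tipped (distance of slide_box from where it was at the start of the episode above 0.03 m or angle between slide_box's own z axis and vertical above 0.5 rad).
Of case0, case1, case2, case3, case4 only 4 to 5 are there at a start; the rules pass over those that are not, and their reading is None.
At some moment in a run one of case0, case1, case2, case3, case4 may be knocked a few centimetres aside while the robot is not near it.
It also fails if it takes over 210 s, if anything falls off the work surface, if the arm or the gripper's body presses on something with over 40 N, if the wrist force passes 120 N, or if a joint passes its speed limit or range.

## Working session

There is one attempt and no reset: what is moved stays moved. The work goes in short steps, Python scripts to look and compute and a shell command to move; the robot and the scene stay as the last step left them, time stands still between calls to the robot, and variables do not carry over. Pictures are saved under pics/ and viewed, at most 14 in all, crops included, and the job is handed in when it is done.

```bash
ls; mkdir -p pics; cat > h.py <<'E'
import numpy as np, cv2
from bench import ctrl
def par(n):
    p=ctrl.camera_params(n); f=240/np.tan(np.radians(p["fovy"])/2)
    K=np.array([[f,0,p["cx"]],[0,f,p["cy"]],[0,0,1.]]); V=np.array(p["view"]); F=np.diag([1,-1,-1.])
    return K,np.array(p["dist"],float),F@V[:3,:3],F@V[:3,3]
def ray(n,uv):
    K,d,R,t=par(n); x=cv2.undistortPoints(np.array(uv,float).reshape(-1,1,2),K,d).reshape(-1,2)
    D=np.c_[x,np.ones(len(x))]@R; return -R.T@t,D
def plane(n,uv,z):
    C,D=ray(n,uv); return C+D*((z-C[2])/D[:,2:])
def proj(n,P):
    K,d,R,t=par(n); return cv2.projectPoints(np.array(P,float).reshape(-1,1,3),cv2.Rodrigues(R)[0],t,K,d)[0].reshape(-1,2)
def snap(n,name):
    im=np.array(ctrl.camera(n)); cv2.imwrite(f"pics/{name}.png",im); return im
E
python3 - <<'E'
from h import *
for n in("top","side"):
    snap(n,n+"0"); K,d,R,t=par(n); print(n,K[0,0],d,-R.T@t)
E
```

```text
bench.py
jog.py
pics
top 515.8360366801439 [-0.11874936  0.          0.          0.          0.        ] [0.38583987 0.0027967  1.38478849]
side 451.3659241038411 [-0.00131312  0.          0.          0.          0.        ] [0.57285634 0.9633171  0.63491753]
```

View pics/top0.png

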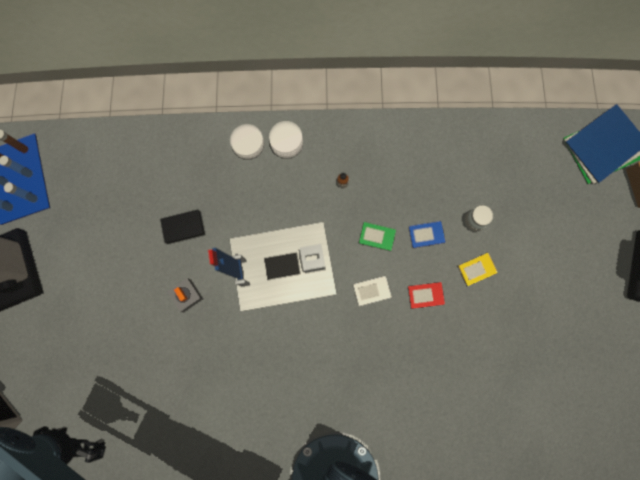

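View pics/side0.png

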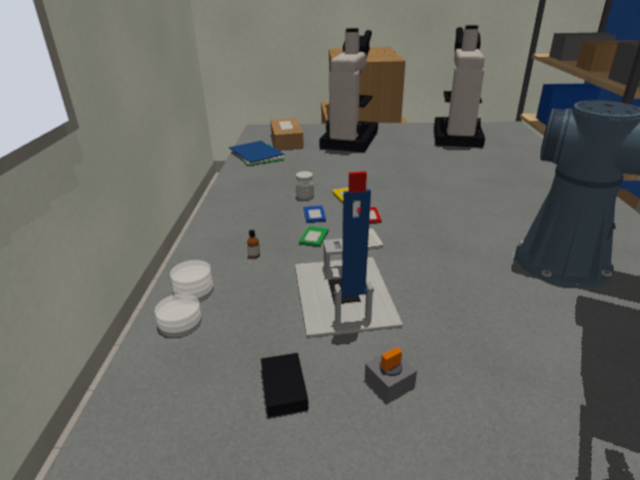

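The top view shows all five cases: green (377,236), blue (427,234), yellow (478,269), white (372,291) and red (426,295). It also shows the pad at (282,265), the bridge slot near (313,258), the upright bar with its red tip at (213,257), and the key at (182,294). The side view agrees. Next I'll measure them.

```bash
cat >> h.py <<'E'
def rectm(n,m,z,lo=60):
    "min-area rects (world, mm/deg of long axis) of the blobs in mask m, at height z"
    out=[]
    for c in cv2.findContours(m.astype(np.uint8),cv2.RETR_EXTERNAL,cv2.CHAIN_APPROX_NONE)[0]:
        if cv2.contourArea(c)<lo: continue
        u=c.reshape(-1,2).mean(0); P=plane(n,c,z)[:,:2]*1000
        (x,y),(w,h),a=cv2.minAreaRect(P.astype(np.float32))
        if h>w: w,h,a=h,w,a+90
        out.append((np.round(u),np.round([x,y,w,h,(a+90)%180-90],1)))
    return out
def masks(im):
    H,S,V=[a.astype(int) for a in cv2.split(cv2.cvtColor(im,cv2.COLOR_BGR2HSV))]
    return dict(green=(abs(H-65)<15)&(S>130),blue=(abs(H-110)<12)&(S>140),yellow=(abs(H-26)<6)&(S>150),
      red=((H<5)|(H>174))&(S>160),orange=(abs(H-10)<5)&(S>180)&(V>120),black=(V<45),white=(V>150)&(S<60),grey=V)
E
python3 - <<'E'
from h import *
im=cv2.imread("pics/top0.png"); M=masks(im)
for k,z in dict(green=.012,blue=.012,yellow=.012,red=.012,orange=.07,black=.014,white=.01).items():
    m=M[k].copy(); m[:120]=0; m[360:]=0;m[:,:150]=0;m[:,520:]=0
    for r in rectm("top",m,z,30): print(k,*r)
c=cv2.resize(im[200:330,150:350],None,fx=4,fy=4,interpolation=cv2.INTER_CUBIC)
d=cv2.resize(im[200:330,330:530],None,fx=4,fy=4,interpolation=cv2.INTER_CUBIC)
cv2.imwrite("pics/c1.png",c);cv2.imwrite("pics/c2.png",d)
E
```

```text
green [377. 236.] [ 626.5 -125.7   86.8   56.3   75.8]
blue [427. 234.] [ 629.7 -260.9   86.7   56.2  -81.5]
yellow [477. 269.] [ 531.7 -393.7   90.8   59.9  -67.3]
red [426. 295.] [ 465.2 -251.    88.7   58.1  -84.2]
red [212. 257.] [577.5 321.1  38.1  16.3   9.3]
orange [180. 294.] [473.1 391.1  35.3  14.3  35.2]
black [182. 227.] [661.6 406.5 109.6  70.2 -77. ]
white [422. 295.] [ 464.3 -242.2   44.6   29.2  -83.1]
white [372. 290.] [ 479.8 -107.9   91.5   62.   -76. ]
white [474. 270.] [ 528.5 -386.    44.8   29.1  -68.8]
white [373. 235.] [ 629.8 -116.4   48.6   32.6   76.3]
white [423. 234.] [ 629.2 -251.8   51.7   35.1  -81.5]
white [277. 268.] [549.6 132.5 261.5 201.2 -80.7]
white [483. 215.] [ 681.6 -418.6   54.1   53.1   -3.9]
white [246. 140.] [9.086e+02 2.341e+02 9.670e+01 9.140e+01 7.000e-01]
white [286. 138.] [ 9.119e+02  1.220e+02  1.022e+02  9.350e+01 -3.000e-01]
```

View pics/c1.png

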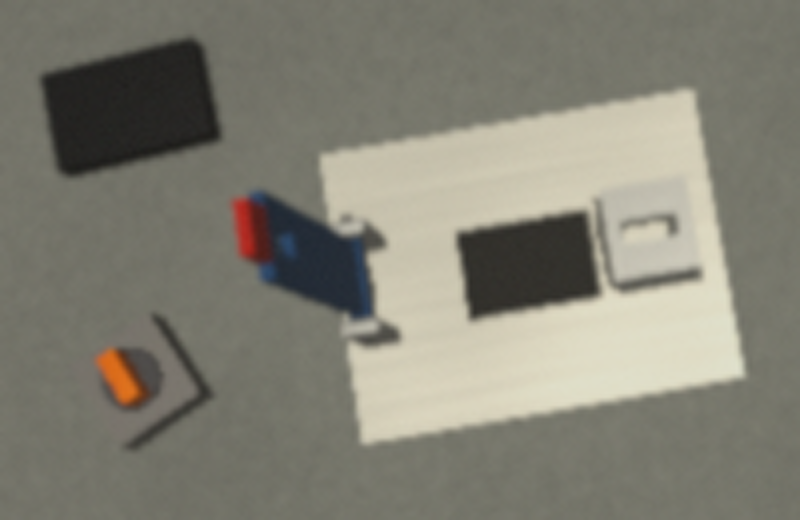

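View pics/c2.png

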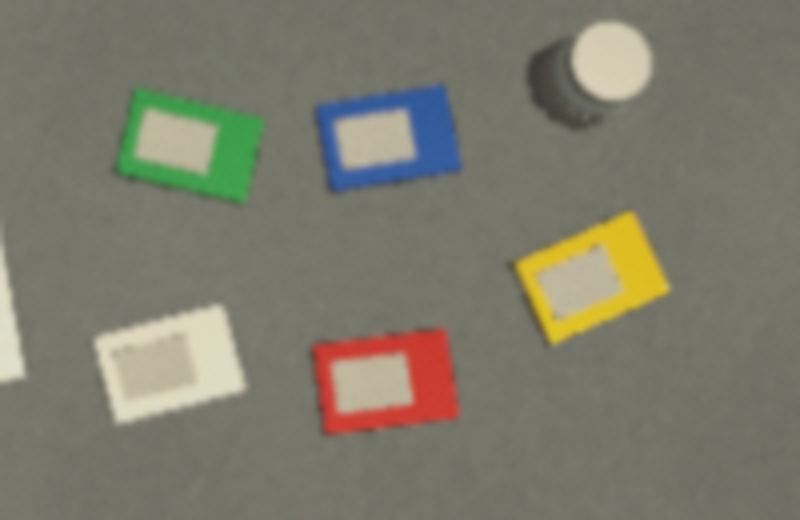

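The pictures give the carrier centre at about (0.550, 0.1325) with yaw 9.3°. All five cases lie to its right. I'll write a helper that gives the move in tool axes.

```bash
cat >> h.py <<'E'
from scipy.spatial.transform import Rotation as Ro
import sys
def delta(x,y,z,short):
    "shift/turn in tool axes to a tool-down pose with tool y along angle short (deg), modulo 180; from measured pose"
    o=ctrl.get_obs(); w=o["eef_rot"]; R=Ro.from_quat([*w[1:],w[0]])
    a=np.radians(short); Y=np.array([np.cos(a),np.sin(a),0]); best=None
    for s in(1,-1):
        Z=np.array([0,0,-1.]); T=Ro.from_matrix(np.c_[np.cross(s*Y,Z),s*Y,Z]); rv=(R.inv()*T).as_rotvec()
        if best is None or np.linalg.norm(rv)<np.linalg.norm(best): best=rv
    d=R.inv().apply(np.array([x,y,z])-o["eef_pos"])
    print("t%.2f"%o["time_s"],"d",np.round(d,4),"rot",np.round(best,3),"q6 %.2f"%o["q"][5],"eef",np.round(o["eef_pos"],4))
if __name__=="__main__": delta(*map(float,sys.argv[1:5]))
E
python3 h.py .480 -.108 .10 14
python3 - <<'E'
from h import *
o=ctrl.get_obs();w=o["eef_rot"];print(Ro.from_quat([*w[1:],w[0]]).as_matrix().round(3),o["opening"],np.round(o["q"],3))
E
```

```text
t0.10 d [-0.4919 -0.5573  0.1312] rot [-2.000e-03  1.000e-03  1.071e+00] q6 -0.21 eef [0.1452 0.5558 0.2305]
[[-0.967  0.253 -0.001]
 [ 0.253  0.967 -0.001]
 [ 0.    -0.002 -1.   ]] 0.9978687501316145 [ 1.109  0.181  1.608  0.     1.354 -0.206]
```

```bash
python3 jog.py '[[[-0.49,-0.557,0.03,0,0,1.07,1],[-0.49,-0.557,0.03,0,0,1.07,1],[-0.49,-0.557,0.03,0,0,1.07,1],[-0.49,-0.557,0.03,0,0,1.07,1],[-0.49,-0.557,0.03,0,0,1.07,1],[-0.49,-0.557,0.03,0,0,1.07,1],[-0.49,-0.557,0.03,0,0,1.07,1],[-0.49,-0.557,0.03,0,0,1.07,1],[-0.49,-0.557,0.03,0,0,1.07,1],[-0.49,-0.557,0.03,0,0,1.07,1]]]'; python3 h.py .480 -.108 .10 14
```

```text
time_s: 1.35
eef_pos: [0.4263, -0.0038, 0.206]
eef_rot: [0.0, 0.616, 0.788, 0.0]
wrist_force: [0.5, 0.2, 0.4]
opening: 1.0
grasp_force: 0.0
t1.35 d [-0.1141  0.0268  0.106 ] rot [ 0.001 -0.    -0.   ] q6 -0.53 eef [ 0.4263 -0.0038  0.206 ]
```

```bash
python3 jog.py '[[[-0.114,0.027,0.1,0,0,0,1],[-0.114,0.027,0.1,0,0,0,1],[-0.114,0.027,0.1,0,0,0,1],[-0.114,0.027,0.16,0,0,0,1],[-0.114,0.027,0.16,0,0,0,1]]]'; python3 - <<'E'
from h import *
im=snap("top","w1"); m=masks(im)["white"]; m[:120]=0;m[:,:340]=0;m[:,395:]=0
print(rectm("top",m,.012)); s=snap("side","s1")
delta(.480,-.108,-.003,14)
cv2.imwrite("pics/s1c.png",cv2.resize(s[130:330,250:450],None,fx=3,fy=3,interpolation=2))
E
```

```text
time_s: 1.98
eef_pos: [0.4751, -0.1039, 0.0412]
eef_rot: [-0.006, 0.616, 0.788, -0.001]
wrist_force: [0.2, 0.8, 0.5]
opening: 1.002
grasp_force: 0.0
[(array([373., 235.]), array([ 629.2, -116.4,   48.4,   32.7,   74.7]))]
t2.08 d [-0.0026 -0.0001  0.0493] rot [-0.001 -0.001  0.001] q6 -0.70 eef [ 0.4796 -0.1055  0.0463]
```

View pics/s1c.png

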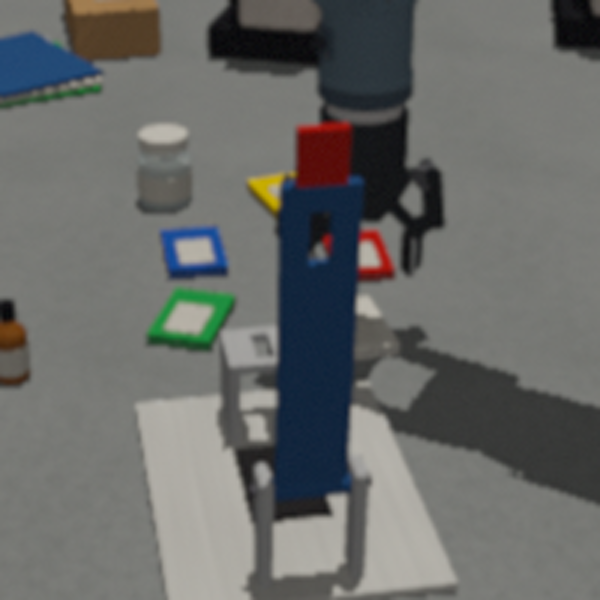

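The arm is above the white case with the fingers on either side of it. Next I descend and close.

```bash
python3 jog.py '[[[-0.002,0,0.049,0,0,0,1],[-0.002,0,0.049,0,0,0,1],[-0.002,0,0.049,0,0,0,1],[-0.002,0,0.049,0,0,0,0],[-0.002,0,0.049,0,0,0,0],[-0.002,0,0.049,0,0,0,0],[-0.002,0,0.049,0,0,0,0],[-0.002,0,0.049,0,0,0,0]]]';python3 jog.py '[[[0,0,-0.06,0,0,0,0],[0,0,-0.12,0,0,0,0],[0,0,-0.18,0,0,0,0],[0,0,-0.2,0,0,0,0],[0,0,-0.2,0,0,0,0]]]'; python3 h.py .5496 .1325 .1 9.3
python3 - <<'E'
from h import *
s=snap("side","s2"); t=snap("top","t2")
a=cv2.resize(s[100:300,300:500],(400,400),interpolation=2);b=cv2.resize(t[200:350,250:400],(400,400),interpolation=2)
cv2.imwrite("pics/s2c.png",np.hstack([a,b]))
E
```

```text
time_s: 3.08
eef_pos: [0.4819, -0.1083, -0.0005]
eef_rot: [0.002, 0.615, 0.788, 0.0]
wrist_force: [-2.8, 1.8, 12.2]
opening: 0.68
grasp_force: 62.8
time_s: 3.7
eef_pos: [0.4815, -0.1082, 0.1998]
eef_rot: [0.003, 0.615, 0.788, 0.001]
wrist_force: [-0.3, 0.2, -1.0]
opening: 0.679
grasp_force: 66.0
t3.70 d [0.2174 0.124  0.0996] rot [0.005 0.004 0.083] q6 -0.71 eef [ 0.4815 -0.1082  0.1998]
```

View pics/s2c.png

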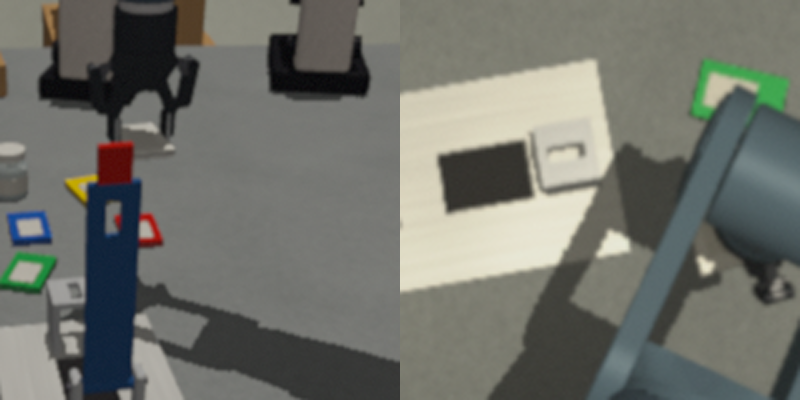

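The white case is held. It took 12 N at the bench, so next time I'll grip about 4 mm higher. Before placing I'll check the pad centre against the plate estimate.

```bash
python3 - <<'E'
from h import *
im=cv2.imread("pics/top0.png"); g=im.max(2)
m=g<90; r=np.zeros_like(m); r[245:285,260:302]=m[245:285,260:302]; print(rectm("top",r,.014))
E
python3 jog.py '[[[0.06,0.034,0,0,0,0.083,0],[0.12,0.068,0,0,0,0.083,0],[0.17,0.1,0,0,0,0.083,0],[0.217,0.124,0,0,0,0.083,0],[0.217,0.124,0.06,0,0,0.083,0],[0.217,0.124,0.1,0,0,0.083,0],[0.217,0.124,0.1,0,0,0.083,0],[0.217,0.124,0.1,0,0,0.083,0]]]'; python3 h.py .5496 .1325 .016 9.3
```

```text
[(array([282., 266.]), array([549.8, 131.8,  85.7,  55.5, -81.1]))]
time_s: 4.8
eef_pos: [0.5483, 0.1327, 0.0975]
eef_rot: [0.0, 0.648, 0.762, 0.0]
wrist_force: [0.1, -0.1, -0.1]
opening: 0.682
grasp_force: 65.9
t4.80 d [-0.0005  0.0013  0.0815] rot [ 0.    -0.    -0.001] q6 -0.13 eef [0.5483 0.1327 0.0975]
```

```bash
python3 jog.py '[[[0,0.001,0.05,0,0,0,0],[0,0.001,0.07,0,0,0,0],[0,0.001,0.081,0,0,0,0],[0,0.001,0.081,0,0,0,0],[0,0.001,0.081,0,0,0,1],[0,0.001,0.081,0,0,0,1],[0,0.001,0.081,0,0,0,1]]]'; python3 jog.py '[[[0,0,-0.06,0,0,0,1],[0,0,-0.12,0,0,0,1],[0,0,-0.18,0,0,0,1],[0.06,0.02,-0.18,0,0,0,1]]]'; python3 h.py .6265 -.1257 .15 -14.2
```

```text
time_s: 5.68
eef_pos: [0.5494, 0.1331, 0.0168]
eef_rot: [0.0, 0.648, 0.762, 0.0]
wrist_force: [-0.7, -0.2, -0.4]
opening: 1.0
grasp_force: 0.0
time_s: 6.18
eef_pos: [0.5635, 0.1929, 0.2037]
eef_rot: [0.005, 0.65, 0.76, 0.004]
wrist_force: [1.1, 0.3, 0.7]
opening: 1.001
grasp_force: 0.0
t6.17 d [-0.3244  0.0119  0.0544] rot [ 0.013 -0.001  0.404] q6 -0.02 eef [0.5635 0.1929 0.2037]
```

```bash
python3 jog.py '[[[-0.06,0,0,0,0,0,1],[-0.12,0,0,0,0,0.1,1],[-0.18,0,0,0,0,0.2,1],[-0.24,0.01,0,0,0,0.3,1],[-0.3,0.012,0,0,0,0.4,1],[-0.324,0.012,0,0,0,0.4,1],[-0.324,0.012,0.05,0,0,0.4,1],[-0.324,0.012,0.05,0,0,0.4,1],[-0.324,0.012,0.05,0,0,0.4,1]]]'; cat >> h.py <<'E'
def look():
    im=snap("top","L%d"%(ctrl.get_obs()["time_s"]*100)); M=masks(im)
    for k in("green","blue","yellow","red","white"):
        m=M[k].copy(); m[:200]=0; m[330:]=0; m[:,:255]=0; m[:,520:]=0
        for r in rectm("top",m,.012,80): print(k,*r)
    return im
E
python3 - <<'E'
from h import *
im=look(); delta(.6265,-.1257,.004,-14.2)
cv2.imwrite("pics/p1.png",cv2.resize(im[230:310,220:340],None,fx=5,fy=5,interpolation=2))
E
```

```text
time_s: 7.3
eef_pos: [0.6233, -0.1222, 0.1472]
eef_rot: [0.0, 0.786, 0.619, 0.0]
wrist_force: [-0.2, -1.0, 0.3]
opening: 0.996
grasp_force: 0.0
blue [433. 235.] [ 630.9 -270.5   67.3   55.9  -81.5]
yellow [477. 269.] [ 531.7 -393.7   90.8   59.9  -67.3]
red [426. 295.] [ 465.2 -251.    88.8   58.1  -84. ]
white [422. 295.] [ 464.3 -242.    45.    29.2  -83.1]
white [474. 270.] [ 528.3 -385.5   44.7   29.1  -68.8]
white [427. 235.] [ 629.9 -259.5   35.5   34.7  -81.5]
white [286. 262.] [5.526e+02 1.102e+02 2.289e+02 1.879e+02 4.000e-01]
white [483. 215.] [ 681.2 -418.    54.3   53.1   -3.9]
t7.35 d [-0.0025  0.0029  0.1441] rot [0.002 0.    0.011] q6 -0.14 eef [ 0.624  -0.1225  0.1481]
```

View pics/p1.png

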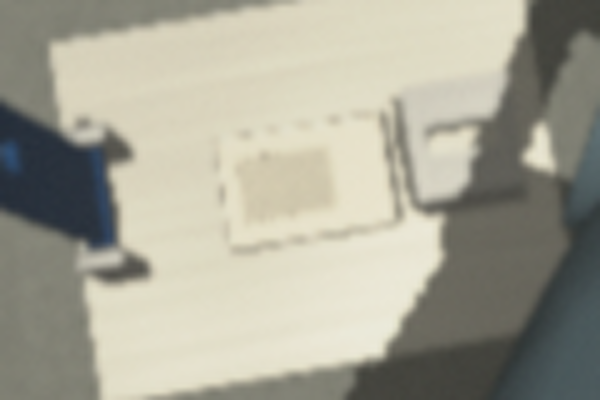

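The white case lies square on the pad, with crop corners at about (215,140), (383,110), (402,215) and (232,248). Next is green.

```bash
python3 - <<'E'
from h import *
P=np.array([[215,140],[383,110],[402,215],[232,248]])/5+[219.6,229.6]
print(plane("top",P,.026).mean(0).round(4))
E
python3 jog.py '[[[-0.002,0.003,0.06,0,0,0.011,1],[-0.002,0.003,0.12,0,0,0.011,1],[-0.002,0.003,0.144,0,0,0.011,1],[-0.002,0.003,0.144,0,0,0.011,1],[-0.002,0.003,0.144,0,0,0.011,0],[-0.002,0.003,0.144,0,0,0.011,0],[-0.002,0.003,0.144,0,0,0.011,0],[-0.002,0.003,0.144,0,0,0.011,0],[-0.002,0.003,0.144,0,0,0.011,0]]]';python3 jog.py '[[[0,0,-0.06,0,0,0,0],[0,0,-0.12,0,0,0,0],[0,0,-0.18,0,0,0,0],[0,0,-0.2,0,0,0,0],[0,0,-0.2,0,0,0,0]]]'; python3 h.py .5496 .1325 .1 9.3
```

```text
[0.5493 0.1321 0.026 ]
time_s: 8.48
eef_pos: [0.6277, -0.1263, 0.006]
eef_rot: [0.002, 0.789, 0.614, 0.001]
wrist_force: [-2.4, 1.2, 7.7]
opening: 0.658
grasp_force: 61.7
time_s: 9.1
eef_pos: [0.6265, -0.1261, 0.2049]
eef_rot: [0.002, 0.789, 0.614, 0.001]
wrist_force: [0.7, -0.1, -1.1]
opening: 0.651
grasp_force: 63.5
t9.10 d [ 0.2317 -0.1388  0.1041] rot [ 0.005  0.002 -0.411] q6 -0.14 eef [ 0.6265 -0.1261  0.2049]
```

```bash
python3 jog.py '[[[0.05,-0.03,0,0,0,-0.1,0],[0.1,-0.06,0,0,0,-0.2,0],[0.15,-0.09,0,0,0,-0.3,0],[0.2,-0.12,0,0,0,-0.411,0],[0.232,-0.139,0,0,0,-0.411,0],[0.232,-0.139,0.06,0,0,-0.411,0],[0.232,-0.139,0.1,0,0,-0.411,0],[0.232,-0.139,0.1,0,0,-0.411,0],[0.232,-0.139,0.1,0,0,-0.411,0]]]'; python3 h.py .5496 .1325 .033 9.3
```

```text
time_s: 10.22
eef_pos: [0.548, 0.1333, 0.1023]
eef_rot: [-0.0, 0.648, 0.762, -0.0]
wrist_force: [0.9, -0.3, -0.1]
opening: 0.653
grasp_force: 63.9
t10.22 d [-0.001   0.0014  0.0693] rot [-0.    -0.    -0.001] q6 -0.13 eef [0.548  0.1333 0.1023]
```

```bash
python3 jog.py '[[[-0.001,0.001,0.04,0,0,0,0],[-0.001,0.001,0.06,0,0,0,0],[-0.001,0.001,0.07,0,0,0,0],[-0.001,0.001,0.07,0,0,0,0],[-0.001,0.001,0.07,0,0,0,1],[-0.001,0.001,0.07,0,0,0,1],[-0.001,0.001,0.07,0,0,0,1]]]'; python3 jog.py '[[[0,0,-0.06,0,0,0,1],[0,0,-0.12,0,0,0,1],[0,0,-0.18,0,0,0,1],[0,0,-0.18,0,0,0,1]]]'; python3 h.py .465 -.251 .15 5.8
```

```text
time_s: 11.1
eef_pos: [0.5493, 0.1326, 0.0326]
eef_rot: [0.0, 0.648, 0.762, 0.0]
wrist_force: [-0.6, -0.2, -0.2]
opening: 0.999
grasp_force: 0.0
time_s: 11.6
eef_pos: [0.5526, 0.1328, 0.2187]
eef_rot: [0.004, 0.647, 0.762, 0.004]
wrist_force: [-0.1, 0.4, -0.4]
opening: 1.001
grasp_force: 0.0
t11.60 d [-0.3645 -0.1492  0.0675] rot [0.012 0.001 0.061] q6 -0.14 eef [0.5526 0.1328 0.2187]
```

```bash
python3 jog.py '[[[-0.055,-0.022,0,0,0,0.061,1],[-0.11,-0.045,0,0,0,0.061,1],[-0.165,-0.067,0,0,0,0.061,1],[-0.22,-0.09,0,0,0,0.061,1],[-0.275,-0.112,0,0,0,0.061,1],[-0.33,-0.135,0,0,0,0.061,1],[-0.364,-0.149,0.05,0,0,0.061,1],[-0.364,-0.149,0.06,0,0,0.061,1],[-0.364,-0.149,0.06,0,0,0.061,1],[-0.364,-0.149,0.06,0,0,0.061,1]]]'
python3 - <<'E'
from h import *
im=look(); delta(.465,-.251,.004,5.8)
M=masks(im)["green"]; M[:,330:]=0; print("pile",rectm("top",M,.038,80))
E
```

```text
time_s: 12.85
eef_pos: [0.4616, -0.2501, 0.1531]
eef_rot: [0.001, 0.67, 0.742, 0.0]
wrist_force: [0.8, -0.5, -0.2]
opening: 1.001
grasp_force: 0.0
green [280. 265.] [550.6 135.1  86.5  55.5 -80.9]
blue [427. 234.] [ 629.7 -260.9   86.7   56.2  -81.5]
white [423. 234.] [ 628.9 -251.5   51.6   35.1  -81.5]
white [292. 266.] [552.9 110.6 220.4 201.9 -80.7]
white [483. 215.] [ 681.2 -418.    54.3   53.1   -3.9]
t12.90 d [-0.0009  0.0029  0.1494] rot [0.002 0.002 0.001] q6 -0.83 eef [ 0.4617 -0.2502  0.1534]
pile [(array([280., 265.]), array([547.5, 132.6,  84.8,  54.5, -80.9]))]
```

```bash
python3 jog.py '[[[-0.001,0.003,0.06,0,0,0,1],[-0.001,0.003,0.12,0,0,0,1],[-0.001,0.003,0.148,0,0,0,1],[-0.001,0.003,0.148,0,0,0,1],[-0.001,0.003,0.148,0,0,0,0],[-0.001,0.003,0.148,0,0,0,0],[-0.001,0.003,0.148,0,0,0,0],[-0.001,0.003,0.148,0,0,0,0],[-0.001,0.003,0.148,0,0,0,0]]]';python3 jog.py '[[[0,0,-0.06,0,0,0,0],[0,0,-0.12,0,0,0,0],[0,0,-0.18,0,0,0,0],[0,0,-0.2,0,0,0,0],[0,0,-0.2,0,0,0,0]]]'; python3 h.py .5496 .1325 .13 9.3
```

```text
time_s: 14.02
eef_pos: [0.4691, -0.2562, 0.0119]
eef_rot: [0.007, 0.67, 0.742, -0.0]
wrist_force: [-5.8, 1.1, 39.3]
opening: 0.002
grasp_force: 20.1
time_s: 14.65
eef_pos: [0.4653, -0.2525, 0.208]
eef_rot: [0.004, 0.67, 0.742, 0.0]
wrist_force: [-0.2, -0.4, -0.5]
opening: -0.004
grasp_force: 0.0
t14.65 d [0.375  0.1224 0.0765] rot [ 0.005  0.006 -0.061] q6 -0.82 eef [ 0.4653 -0.2525  0.208 ]
```

The fingers closed on nothing at red: opening 0, pressing on something about 12 mm high. I'll back away and look.

```bash
python3 jog.py '[[[0.06,0,0,0,0,0,1],[0.12,0,0,0,0,0,1],[0.18,0,0,0,0,0,1],[0.2,-0.05,0,0,0,0,1],[0.2,-0.1,0,0,0,0,1],[0.2,-0.1,0,0,0,0,1]]]'
python3 - <<'E'
from h import *
im=look(); M=masks(im); delta(.465,-.251,.2,5.8)
cv2.imwrite("pics/r.png",cv2.resize(im[200:340,260:520],None,fx=3,fy=3,interpolation=2))
E
```

```text
time_s: 15.4
eef_pos: [0.3413, -0.0614, 0.2027]
eef_rot: [-0.001, 0.671, 0.742, -0.0]
wrist_force: [1.4, 0.5, -0.8]
opening: 1.0
grasp_force: 0.0
green [280. 265.] [550.6 135.1  86.5  55.5 -80.9]
blue [427. 234.] [ 629.7 -260.9   86.7   56.2  -81.5]
yellow [477. 269.] [ 531.7 -393.7   90.8   59.9  -67.3]
red [426. 293.] [ 470.7 -250.8   88.8   58.   -82.1]
white [422. 293.] [ 469.5 -241.8   45.    29.2  -83.1]
white [474. 270.] [ 528.3 -385.5   44.7   29.1  -68.8]
white [423. 234.] [ 628.9 -251.5   51.6   35.1  -81.5]
white [292. 266.] [552.7 111.2 218.9 201.1 -80.7]
white [483. 215.] [ 681.2 -418.    54.    53.    -3.9]
t15.45 d [-0.2001  0.1024  0.0036] rot [ 0.001  0.    -0.001] q6 -0.62 eef [ 0.3431 -0.0621  0.2034]
```

View pics/r.png

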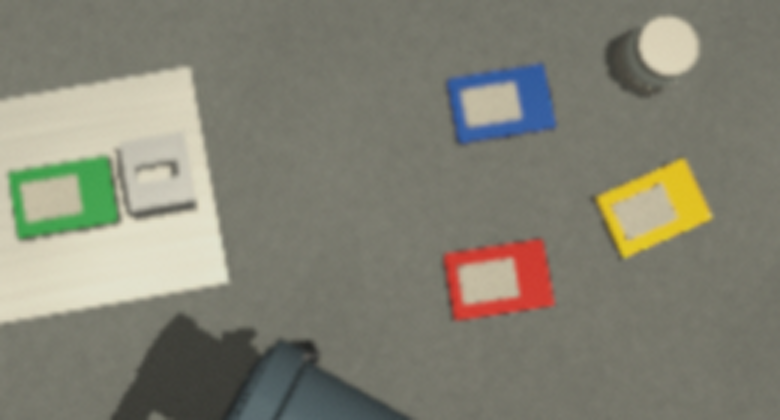

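Red was only nudged and is now at (0.471,-0.251). The fingers engaged too high and slid off its top, so I'll grip lower, as I did with white.

```bash
python3 jog.py '[[[-0.06,0.03,0,0,0,0,1],[-0.12,0.06,0,0,0,0,1],[-0.18,0.09,0,0,0,-0.03,1],[-0.2,0.108,0,0,0,-0.03,1],[-0.2,0.108,0.06,0,0,-0.03,1],[-0.2,0.108,0.12,0,0,-0.03,1],[-0.2,0.108,0.15,0,0,-0.03,1],[-0.2,0.108,0.15,0,0,-0.03,1],[-0.2,0.108,0.15,0,0,-0.03,1]]]'; python3 h.py .4705 -.251 -.003 7.9
```

```text
time_s: 16.58
eef_pos: [0.4728, -0.2513, 0.0547]
eef_rot: [0.001, 0.659, 0.752, 0.0]
wrist_force: [0.3, 0.5, -0.0]
opening: 1.006
grasp_force: 0.0
t16.57 d [ 0.0007 -0.0023  0.0577] rot [ 0.001  0.001 -0.007] q6 -0.84 eef [ 0.4728 -0.2513  0.0547]
```

```bash
python3 jog.py '[[[0,-0.002,0.04,0,0,0,1],[0,-0.002,0.058,0,0,0,1],[0,-0.002,0.058,0,0,0,1],[0,-0.002,0.058,0,0,0,0],[0,-0.002,0.058,0,0,0,0],[0,-0.002,0.058,0,0,0,0],[0,-0.002,0.058,0,0,0,0],[0,-0.002,0.058,0,0,0,0]]]';python3 jog.py '[[[0,0,-0.06,0,0,0,0],[0,0,-0.12,0,0,0,0],[0,0,-0.18,0,0,0,0],[0,0,-0.21,0,0,0,0],[0,0,-0.21,0,0,0,0]]]'; python3 h.py .5496 .1325 .13 9.3
```

```text
time_s: 17.58
eef_pos: [0.4711, -0.2519, -0.002]
eef_rot: [0.002, 0.659, 0.752, 0.0]
wrist_force: [-0.2, 0.5, 7.0]
opening: 0.684
grasp_force: 64.7
time_s: 18.2
eef_pos: [0.4714, -0.2521, 0.2099]
eef_rot: [0.004, 0.659, 0.752, 0.0]
wrist_force: [-0.8, 0.0, -0.9]
opening: 0.684
grasp_force: 64.8
t18.20 d [0.3715 0.1275 0.0785] rot [ 0.005  0.006 -0.031] q6 -0.84 eef [ 0.4714 -0.2521  0.2099]
```

```bash
python3 jog.py '[[[0.055,0.019,0,0,0,-0.03,0],[0.11,0.038,0,0,0,-0.03,0],[0.165,0.056,0,0,0,-0.03,0],[0.22,0.075,0,0,0,-0.03,0],[0.275,0.094,0,0,0,-0.03,0],[0.33,0.113,0,0,0,-0.03,0],[0.371,0.128,0,0,0,-0.03,0],[0.371,0.128,0.06,0,0,-0.03,0],[0.371,0.128,0.09,0,0,-0.03,0],[0.371,0.128,0.09,0,0,-0.03,0]]]'; python3 jog.py '[[[0,0,0,0,0,0,0],[0,0,0,0,0,0,0]]]'|head -2; python3 h.py .5496 .1325 .037 9.3
```

```text
time_s: 19.45
eef_pos: [0.5446, 0.1338, 0.1117]
eef_rot: [-0.003, 0.648, 0.762, -0.003]
wrist_force: [0.2, 0.3, -0.2]
opening: 0.681
grasp_force: 64.7
time_s: 19.7
eef_pos: [0.5495, 0.1336, 0.1178]
t19.70 d [-0.001  -0.0003  0.0808] rot [ 0.003  0.    -0.002] q6 -0.13 eef [0.5495 0.1336 0.1178]
```

```bash
python3 jog.py '[[[-0.001,0,0.05,0,0,0,0],[-0.001,0,0.07,0,0,0,0],[-0.001,0,0.081,0,0,0,0],[-0.001,0,0.081,0,0,0,0],[-0.001,0,0.081,0,0,0,1],[-0.001,0,0.081,0,0,0,1],[-0.001,0,0.081,0,0,0,1]]]'; python3 jog.py '[[[0,0,-0.06,0,0,0,1],[0,0,-0.12,0,0,0,1],[0,0,-0.17,0,0,0,1],[0,0,-0.17,0,0,0,1]]]'; python3 h.py .6297 -.2609 .15 8.5
```

```text
time_s: 20.58
eef_pos: [0.5486, 0.1327, 0.0354]
eef_rot: [0.0, 0.648, 0.762, 0.0]
wrist_force: [-0.6, -0.2, -0.2]
opening: 0.998
grasp_force: 0.0
time_s: 21.08
eef_pos: [0.5514, 0.1329, 0.2105]
eef_rot: [0.004, 0.648, 0.762, 0.003]
wrist_force: [0.1, 0.2, -0.4]
opening: 1.0
grasp_force: 0.0
t21.07 d [-0.4012  0.0134  0.0612] rot [0.01  0.001 0.013] q6 -0.13 eef [0.5514 0.1329 0.2105]
```

```bash
python3 jog.py '[[[-0.06,0.002,0,0,0,0.01,1],[-0.12,0.004,0,0,0,0.01,1],[-0.18,0.006,0,0,0,0.01,1],[-0.24,0.008,0,0,0,0.01,1],[-0.3,0.01,0,0,0,0.01,1],[-0.36,0.012,0,0,0,0.01,1],[-0.401,0.013,0,0,0,0.01,1],[-0.401,0.013,0.06,0,0,0.01,1],[-0.401,0.013,0.06,0,0,0.01,1]]]'; python3 jog.py '[[[0,0,0,0,0,0,1],[0,0,0,0,0,0,1]]]'|head -2
python3 - <<'E'
from h import *
im=look(); delta(.6297,-.2609,-.003,8.5)
M=masks(im)["red"]; M[:,330:]=0;M[:,:250]=0; print("pile",rectm("top",M,.05,80))
E
```

```text
time_s: 22.2
eef_pos: [0.621, -0.2589, 0.1376]
eef_rot: [-0.007, 0.652, 0.758, -0.001]
wrist_force: [-1.0, 0.7, -1.3]
opening: 1.0
grasp_force: 0.0
time_s: 22.45
eef_pos: [0.6268, -0.2611, 0.1478]
yellow [483. 271.] [ 531.3 -394.5   89.1   59.   -66.5]
red [280. 265.] [551.4 135.4  88.6  57.9 -80.7]
white [291. 265.] [552.8 110.4 220.3 202.2 -80.8]
t22.50 d [0.0002 0.0024 0.1508] rot [0.003 0.003 0.004] q6 -0.72 eef [ 0.6268 -0.2611  0.1478]
pile [(array([280., 265.]), array([546.8, 131.7,  86.2,  56.3, -80.7]))]
```

```bash
python3 jog.py '[[[0,0.002,0.06,0,0,0,1],[0,0.002,0.12,0,0,0,1],[0,0.002,0.151,0,0,0,1],[0,0.002,0.151,0,0,0,1],[0,0.002,0.151,0,0,0,0],[0,0.002,0.151,0,0,0,0],[0,0.002,0.151,0,0,0,0],[0,0.002,0.151,0,0,0,0],[0,0.002,0.151,0,0,0,0]]]';python3 jog.py '[[[0,0,-0.06,0,0,0,0],[0,0,-0.12,0,0,0,0],[0,0,-0.18,0,0,0,0],[0,0,-0.21,0,0,0,0],[0,0,-0.21,0,0,0,0],[0,0,-0.21,0,0,0,0]]]'; python3 h.py .5503 .1325 .13 9.3
```

```text
time_s: 23.62
eef_pos: [0.6299, -0.2621, -0.0021]
eef_rot: [0.003, 0.652, 0.758, 0.0]
wrist_force: [0.5, 0.1, 7.8]
opening: 0.685
grasp_force: 65.6
time_s: 24.38
eef_pos: [0.6268, -0.2603, 0.2032]
eef_rot: [-0.001, 0.652, 0.758, -0.0]
wrist_force: [-0.9, -1.0, -2.3]
opening: 0.68
grasp_force: 65.1
t24.38 d [ 0.3998 -0.0164  0.0735] rot [-0.001 -0.001 -0.011] q6 -0.72 eef [ 0.6268 -0.2603  0.2032]
```

```bash
python3 jog.py '[[[0.06,-0.002,0,0,0,-0.011,0],[0.12,-0.004,0,0,0,-0.011,0],[0.18,-0.007,0,0,0,-0.011,0],[0.24,-0.01,0,0,0,-0.011,0],[0.3,-0.012,0,0,0,-0.011,0],[0.36,-0.015,0,0,0,-0.011,0],[0.4,-0.016,0,0,0,-0.011,0],[0.4,-0.016,0.05,0,0,-0.011,0],[0.4,-0.016,0.07,0,0,-0.011,0],[0.4,-0.016,0.07,0,0,-0.011,0]]]'; python3 jog.py '[[[0,0,0,0,0,0,0],[0,0,0,0,0,0,0],[0,0,0,0,0,0,0]]]'|head -2; python3 h.py .5503 .1325 .049 9.3
```

```text
time_s: 25.62
eef_pos: [0.5483, 0.1324, 0.1301]
eef_rot: [-0.003, 0.647, 0.762, -0.003]
wrist_force: [0.5, -0.6, 0.4]
opening: 0.683
grasp_force: 65.0
time_s: 26.0
eef_pos: [0.5521, 0.1322, 0.135]
t26.00 d [ 0.0006 -0.0018  0.086 ] rot [ 0.002  0.    -0.001] q6 -0.14 eef [0.5521 0.1322 0.135 ]
```

```bash
python3 jog.py '[[[0.001,-0.001,0.05,0,0,0,0],[0.001,-0.001,0.075,0,0,0,0],[0.001,-0.001,0.086,0,0,0,0],[0.001,-0.001,0.086,0,0,0,0],[0.001,-0.001,0.086,0,0,0,1],[0.001,-0.001,0.086,0,0,0,1],[0.001,-0.001,0.086,0,0,0,1]]]'; python3 jog.py '[[[0,0,-0.06,0,0,0,1],[0,0,-0.12,0,0,0,1],[0,0,-0.16,0,0,0,1],[0,0,-0.16,0,0,0,1],[0,0,-0.16,0,0,0,1]]]'; python3 h.py .5317 -.3937 .15 22.7
```

```text
time_s: 26.88
eef_pos: [0.5506, 0.1332, 0.0485]
eef_rot: [0.0, 0.648, 0.762, 0.0]
wrist_force: [0.2, -0.5, -0.2]
opening: 1.001
grasp_force: 0.0
time_s: 27.5
eef_pos: [0.5498, 0.1332, 0.2074]
eef_rot: [-0.0, 0.648, 0.762, -0.0]
wrist_force: [-0.2, -0.2, -0.5]
opening: 0.999
grasp_force: 0.0
t27.50 d [-0.5171 -0.1027  0.0575] rot [-0.001 -0.    -0.234] q6 -0.13 eef [0.5498 0.1332 0.2074]
```

```bash
python3 jog.py '[[[-0.06,-0.012,0,0,0,-0.05,1],[-0.12,-0.024,0,0,0,-0.1,1],[-0.18,-0.036,0,0,0,-0.15,1],[-0.24,-0.048,0,0,0,-0.2,1],[-0.3,-0.06,0,0,0,-0.234,1],[-0.36,-0.072,0,0,0,-0.234,1],[-0.42,-0.084,0,0,0,-0.234,1],[-0.48,-0.096,0,0,0,-0.234,1],[-0.517,-0.103,0,0,0,-0.234,1],[-0.517,-0.103,0.05,0,0,-0.234,1]]]'; python3 jog.py '[[[0,0,0,0,0,0,1],[0,0,0,0,0,0,1],[0,0,0,0,0,0,1]]]'|head -2
python3 - <<'E'
from h import *
im=look(); delta(.5317,-.3937,-.003,22.7)
M=masks(im)["blue"]; M[:,330:]=0;M[:,:250]=0; print("pile",rectm("top",M,.062,80))
E
```

```text
time_s: 28.75
eef_pos: [0.5327, -0.3989, 0.1597]
eef_rot: [0.003, 0.556, 0.831, -0.001]
wrist_force: [0.9, 0.3, -0.8]
opening: 1.0
grasp_force: 0.0
time_s: 29.12
eef_pos: [0.533, -0.3938, 0.1601]
blue [279. 264.] [555.  137.4  89.6  55.7 -81.3]
yellow [471. 264.] [ 550.1 -380.9   94.4   37.4  -46.2]
white [292. 266.] [552.8 110.4 220.3 202.2 -80.8]
white [483. 215.] [ 681.2 -419.2   56.3   53.3   89.1]
t29.18 d [ 0.0011 -0.0014  0.1632] rot [0.001 0.003 0.001] q6 -1.21 eef [ 0.533  -0.3939  0.1602]
pile [(array([279., 264.]), array([548.9, 132.5,  86.4,  53.6, -81.3]))]
```

```bash
python3 jog.py '[[[0.001,-0.001,0.06,0,0,0,1],[0.001,-0.001,0.12,0,0,0,1],[0.001,-0.001,0.163,0,0,0,1],[0.001,-0.001,0.163,0,0,0,1],[0.001,-0.001,0.163,0,0,0,0],[0.001,-0.001,0.163,0,0,0,0],[0.001,-0.001,0.163,0,0,0,0],[0.001,-0.001,0.163,0,0,0,0],[0.001,-0.001,0.163,0,0,0,0]]]';python3 jog.py '[[[0,0,-0.06,0,0,0,0],[0,0,-0.12,0,0,0,0],[0,0,-0.18,0,0,0,0],[0,0,-0.21,0,0,0,0],[0,0,-0.21,0,0,0,0],[0,0,-0.21,0,0,0,0]]]'; python3 h.py .5503 .1325 .13 9.3
```

```text
time_s: 30.3
eef_pos: [0.5329, -0.3953, -0.0008]
eef_rot: [0.003, 0.554, 0.832, -0.001]
wrist_force: [0.0, 0.1, 7.0]
opening: 0.677
grasp_force: 65.0
time_s: 31.05
eef_pos: [0.5302, -0.3926, 0.2044]
eef_rot: [-0.0, 0.554, 0.832, 0.0]
wrist_force: [0.5, -0.7, -1.6]
opening: 0.68
grasp_force: 64.9
t31.05 d [0.4767 0.2211 0.0747] rot [-0.    -0.001  0.234] q6 -1.21 eef [ 0.5302 -0.3926  0.2044]
```

```bash
python3 jog.py '[[[0.055,0.025,0,0,0,0.05,0],[0.11,0.05,0,0,0,0.1,0],[0.165,0.075,0,0,0,0.15,0],[0.22,0.1,0,0,0,0.2,0],[0.275,0.127,0,0,0,0.234,0],[0.33,0.152,0,0,0,0.234,0],[0.385,0.177,0,0,0,0.234,0],[0.44,0.203,0,0,0,0.234,0],[0.477,0.221,0,0,0,0.234,0],[0.477,0.221,0.05,0,0,0.234,0]]]'; python3 jog.py '[[[0,0,0,0,0,0,0],[0,0,0,0,0,0,0],[0,0,0,0,0,0,0]]]'|head -2; python3 h.py .5503 .1318 .061 9.3
```

```text
time_s: 32.3
eef_pos: [0.5525, 0.1355, 0.1565]
eef_rot: [0.002, 0.646, 0.763, 0.002]
wrist_force: [-0.5, -0.3, -0.8]
opening: 0.676
grasp_force: 64.9
time_s: 32.67
eef_pos: [0.5517, 0.1315, 0.1567]
t32.67 d [ 0.0005 -0.0016  0.0957] rot [ 0.002  0.    -0.001] q6 -0.14 eef [0.5517 0.1315 0.1567]
```

```bash
python3 jog.py '[[[0,-0.001,0.05,0,0,0,0],[0,-0.001,0.085,0,0,0,0],[0,-0.001,0.096,0,0,0,0],[0,-0.001,0.096,0,0,0,0],[0,-0.001,0.096,0,0,0,1],[0,-0.001,0.096,0,0,0,1],[0,-0.001,0.096,0,0,0,1]]]'; python3 jog.py '[[[0,0,-0.06,0,0,0,1],[0,0,-0.12,0,0,0,1],[0,0,-0.15,0,0,0,1],[-0.06,-0.05,-0.15,0,0,0,1],[-0.12,-0.1,-0.15,0,0,0,1],[-0.18,-0.12,-0.15,0,0,0,1],[-0.24,-0.12,-0.15,0,0,0,1],[-0.24,-0.12,-0.15,0,0,0,1]]]'
python3 - <<'E'
from h import *
im=look(); s=snap("side","s5"); M=masks(im)["yellow"]; M[:,330:]=0;M[:,:250]=0; print("pile",rectm("top",M,.074,80))
M=masks(im)["red"]; M[:,255:]=0;M[:,:150]=0; M[:200]=0;
a=cv2.resize(s[140:360,270:420],(420,600),interpolation=2);b=cv2.resize(im[210:330,155:335],(380,253),interpolation=2)
b=np.vstack([b,np.zeros((347,380,3),np.uint8)]);cv2.imwrite("pics/p5.png",np.hstack([a,b]))
# bar angle: tip at carrier(0,105-243cos q,86+243 sin q)
r=rectm("top",M,.3,10);print(r)
y=np.radians(9.3);Rz=np.array([[np.cos(y),-np.sin(y)],[np.sin(y),np.cos(y)]])
for q in np.arange(1.4,1.85,.05):
    p=np.array([.5497,.1322])+Rz@[0,.105-.243*np.cos(q)]; P=[*p,.086+.243*np.sin(q)]
    print("%.2f"%q,np.round(P,3),proj("top",P).round(1),proj("side",P).round(1))
E
```

```text
time_s: 33.55
eef_pos: [0.5499, 0.132, 0.0594]
eef_rot: [0.0, 0.648, 0.762, 0.0]
wrist_force: [-0.2, 0.1, 0.5]
opening: 1.0
grasp_force: 0.0
time_s: 34.55
eef_pos: [0.4696, -0.1273, 0.2095]
eef_rot: [0.001, 0.649, 0.761, -0.0]
wrist_force: [0.4, 1.4, -0.1]
opening: 1.002
grasp_force: 0.0
yellow [280. 264.] [555.7 136.6  92.3  62.1 -80.8]
white [289. 264.] [552.8 111.1 219.1 201.7 -80.8]
white [483. 215.] [ 681.3 -418.    54.1   53.    -3.9]
pile [(array([280., 264.]), array([548.1, 130.6,  88.2,  59.3, -80.8]))]
[(array([212., 257.]), array([537.1, 254.2,  30.8,  13.5,  10.7]))]
1.40 [0.539 0.195 0.325] [[237.5 253.4]] [[351.1 170.6]]
1.45 [0.537 0.207 0.327] [[231.7 254.3]] [[352.4 172.1]]
1.50 [0.536 0.219 0.328] [[225.9 255.2]] [[353.8 174.1]]
1.55 [0.534 0.231 0.329] [[220.1 256.2]] [[355.2 176.4]]
1.60 [0.532 0.243 0.329] [[214.4 257.2]] [[356.7 179.1]]
1.65 [0.53  0.255 0.328] [[208.8 258.3]] [[358.2 182.3]]
1.70 [0.528 0.267 0.327] [[203.3 259.4]] [[359.7 185.8]]
1.75 [0.526 0.279 0.325] [[198.  260.5]] [[361.2 189.8]]
1.80 [0.524 0.29  0.323] [[192.7 261.6]] [[362.8 194.1]]
1.85 [0.522 0.302 0.32 ] [[187.7 262.7]] [[364.3 198.8]]
```

View pics/p5.png

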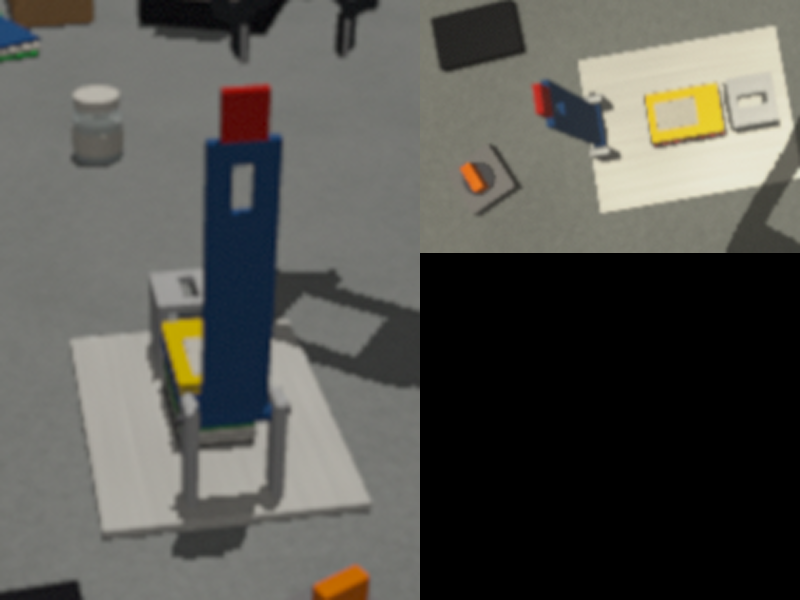

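The pile is square with yellow on top at about (0.548,0.131), and the bar is at about q = 1.6. Next I close the fingers and move to behind the bar, travelling high over it.

```bash
python3 h.py .5268 .2723 .45 9.3;  python3 jog.py '[[[0,0,-0.06,0,0,0,0],[0,0,-0.12,0,0,0,0],[0,0,-0.18,0,0,0,0],[0,0,-0.24,0,0,0,0],[0,0,-0.24,0,0,0,0],[0,0,-0.24,0,0,0,0]]]'; python3 h.py .5268 .2723 .45 9.3
```

```text
t34.65 d [ 0.385   0.1191 -0.2411] rot [ 0.     0.001 -0.004] q6 -0.67 eef [ 0.4698 -0.1268  0.2092]
time_s: 35.4
eef_pos: [0.4698, -0.1231, 0.4484]
eef_rot: [-0.0, 0.647, 0.762, 0.0]
wrist_force: [0.1, 0.4, -0.5]
opening: 0.006
grasp_force: 0.0
t35.40 d [ 0.3809  0.1205 -0.0014] rot [-0.    -0.001  0.001] q6 -0.66 eef [ 0.4698 -0.1231  0.4484]
```

```bash
python3 jog.py '[[[0.055,0.018,0,0,0,0,0],[0.11,0.035,0,0,0,0,0],[0.165,0.053,0,0,0,0,0],[0.22,0.07,0,0,0,0,0],[0.275,0.087,0,0,0,0,0],[0.33,0.105,0,0,0,0,0],[0.383,0.12,0,0,0,0,0],[0.383,0.12,0,0,0,0,0],[0.383,0.12,0,0,0,0,0],[0.383,0.12,0,0,0,0,0]]]'; python3 h.py .5268 .2723 .316 9.3
```

```text
time_s: 36.65
eef_pos: [0.5264, 0.2721, 0.4484]
eef_rot: [-0.0, 0.648, 0.762, -0.001]
wrist_force: [0.3, 0.0, -0.8]
opening: 0.0
grasp_force: 0.0
t36.65 d [0.0002 0.0006 0.1324] rot [-0.001  0.    -0.002] q6 0.12 eef [0.5264 0.2721 0.4484]
```

```bash
python3 jog.py '[[[0,0,0.05,0,0,0,0],[0,0,0.1,0,0,0,0],[0,0,0.132,0,0,0,0],[0,0,0.132,0,0,0,0],[0,0,0.132,0,0,0,0]]]'; python3 jog.py '[[[-0.025,0,0,0,0,0,0],[-0.063,0,0,0,0,0,0],[-0.087,0,0.001,0,0,0,0],[-0.11,0,0.003,0,0,0,0],[-0.132,0,0.013,0,0,0,0],[-0.154,0,0.024,0,0,0,0],[-0.174,0,0.038,0,0,0,0],[-0.192,0,0.053,0,0,0,0],[-0.192,0,0.053,0,0,0,0]]]'
python3 - <<'E'
from h import *
s=snap("side","s6");t=snap("top","t6")
a=cv2.resize(s[60:360,230:480],(500,600),interpolation=2);b=cv2.resize(t[210:330,155:335],(300,200),interpolation=2)
cv2.imwrite("pics/p6.png",np.hstack([a,np.vstack([b,b*0,b*0])]))
E
```

```text
time_s: 37.28
eef_pos: [0.5274, 0.2727, 0.3191]
eef_rot: [0.001, 0.648, 0.762, 0.001]
wrist_force: [-0.5, 1.3, 0.2]
opening: -0.003
grasp_force: 0.0
time_s: 38.4
eef_pos: [0.557, 0.0825, 0.2626]
eef_rot: [-0.001, 0.648, 0.761, -0.001]
wrist_force: [-1.1, -0.0, -0.0]
opening: -0.003
grasp_force: 0.0
```

View pics/p6.png

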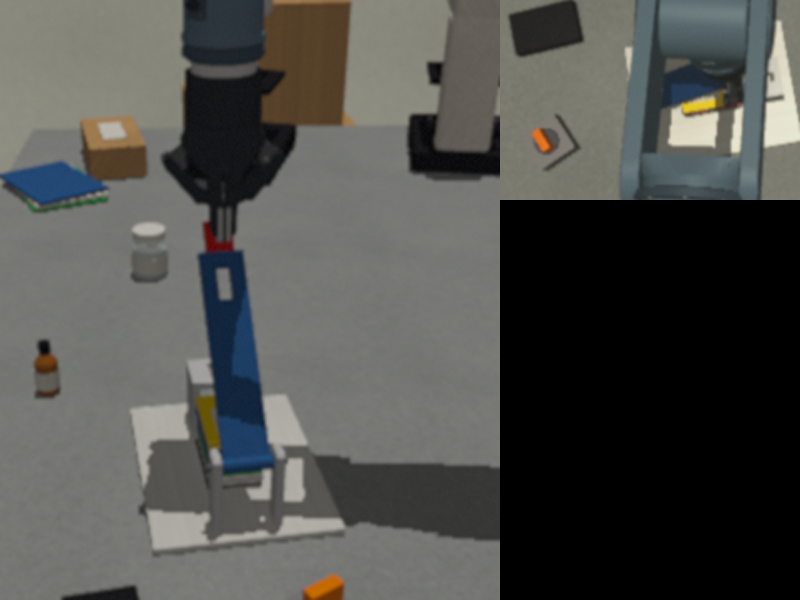

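The bar is following. The fingertips are on the red tab at about (220,235) and the pile is undisturbed. I'll continue down.

```bash
python3 jog.py '[[[-0.017,0,0.018,0,0,0,0],[-0.033,0,0.037,0,0,0,0],[-0.045,0,0.057,0,0,0,0],[-0.056,0,0.078,0,0,0,0],[-0.064,0,0.101,0,0,0,0],[-0.071,0,0.125,0,0,0,0],[-0.075,0,0.15,0,0,0,0],[-0.077,0,0.172,0,0,0,0],[-0.077,0,0.176,0,0,0,0],[-0.077,0,0.176,0,0,0,0]]]'; python3 h.py .5 .1 .086 9.3
```

```text
time_s: 39.75
eef_pos: [0.5693, 0.0068, 0.0896]
eef_rot: [-0.001, 0.648, 0.762, -0.001]
wrist_force: [-10.4, 0.2, 24.1]
opening: 0.0
grasp_force: 12.1
t39.75 d [ 0.1032 -0.0533  0.0037] rot [-0.002  0.    -0.   ] q6 -0.36 eef [0.5693 0.0068 0.0896]
```

The bar is down: 24 N at z 0.0896. I'll lift off and measure the closed slot and the key.

```bash
python3 jog.py '[[[0,0,-0.06,0,0,0,1],[0,0,-0.12,0,0,0,1],[-0.06,-0.06,-0.16,0,0,0,1],[-0.12,-0.12,-0.16,0,0,0,1],[-0.14,-0.16,-0.16,0,0,0,1],[-0.14,-0.16,-0.16,0,0,0,1],[-0.14,-0.16,-0.16,0,0,0,1]]]'
python3 - <<'E'
from h import *
t=snap("top","t7");s=snap("side","s7");M=masks(t);m=M["orange"].copy();m[:240]=0;m[340:]=0;m[:,:150]=0;m[:,220:]=0
print(rectm("top",m,.075,20))
b=M["blue"].copy();b[:200]=0;b[330:]=0;b[:,:210]=0;b[:,350:]=0;print("bar",rectm("top",b,.09,50))
r=M["red"].copy();r[:200]=0;r[330:]=0;r[:,:210]=0;r[:,400:]=0;print("tab",rectm("top",r,.09,20))
y=np.radians(9.3)
for nm,cy,z in(("slot",-.085,.09),("tip",-.138,.09)): print(nm,np.array([.5497,.1322])+cy*np.array([-np.sin(y),np.cos(y)]))
ms=masks(s)["orange"].copy();ms[:320]=0;ms[400:]=0;ms[:,:350]=0;ms[:,450:]=0;u=np.argwhere(ms)[:,::-1].mean(0);print("side orange",u, proj("side",[.473,.391,.06]))
a=cv2.resize(s[200:420,270:440],(460,600),interpolation=2);c=cv2.resize(t[225:325,160:345],(340,184),interpolation=2)
cv2.imwrite("pics/p7.png",np.hstack([a,np.vstack([c,c*0,c*0,c[:48]*0])]))
E
```

```text
time_s: 40.62
eef_pos: [0.433, -0.1581, 0.2471]
eef_rot: [-0.0, 0.649, 0.761, -0.0]
wrist_force: [0.2, 0.7, 0.3]
opening: 1.0
grasp_force: 0.0
[(array([180., 294.]), array([472.4, 389.2,  35.3,  15. ,  28.4]))]
bar [(array([275., 263.]), array([551.3, 128.3, 221. ,  41.7, -80.5]))]
tab [(array([332., 253.]), array([571. ,  -3.8,  32.3,  28.1, -79.9]))]
slot [0.56343632 0.04831726]
tip [ 0.57200133 -0.00398609]
side orange [390.86206897 353.44827586] [[391.28276884 356.88004497]]
```

View pics/p7.png

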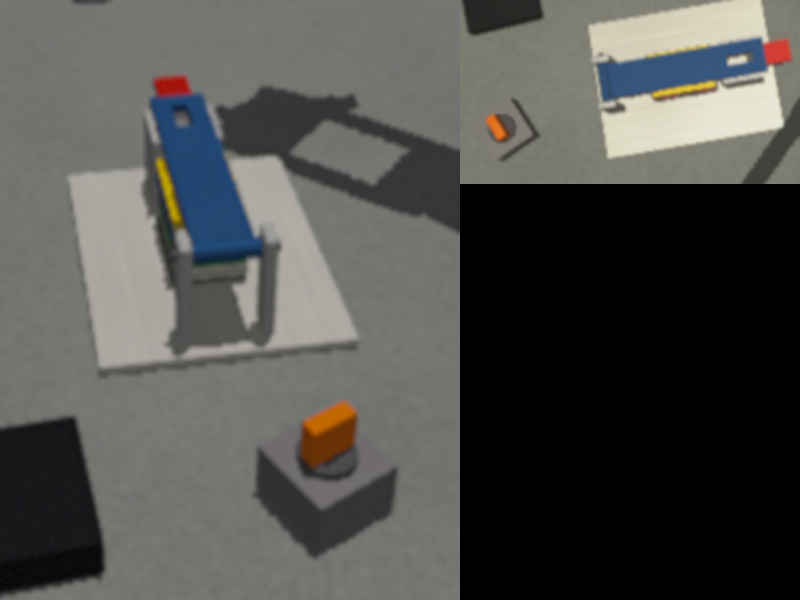

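The bar is fully closed over the pile, and its tab matches the prediction to 1 mm. The key handle's top-front edge runs from (315,432) to (355,412) in the crop. I'll refine the key pose from both views.

```bash
python3 - <<'E'
from h import *
f=lambda P:np.array(P)*[170/460,220/600]+[269.7,199.7]
g=lambda P:np.array(P)/4+[149.6,199.6]
T=plane("side",f([[302,420],[343,402],[355,412],[315,434]]),.075);print("side top face",T.mean(0).round(4))
for a,b in((0,1),(3,2)):
    d=T[b]-T[a];print(np.degrees(np.arctan2(d[1],d[0])).round(1),np.linalg.norm(d).round(4))
T=plane("top",g([[95,357],[118,347],[147,398],[122,406]]),.075);print("top face",T.mean(0).round(4))
for a,b in((1,2),(0,3)):
    d=T[b]-T[a];print(np.degrees(np.arctan2(d[1],d[0])).round(1),np.linalg.norm(d).round(4))
print("collar",plane("top",g([[133,378]]),.045).round(4))
# stand bottom/top edges in side view
S=plane("side",f([[258,450],[322,502],[395,463]]),.04);
for a,b in((0,1),(1,2)):
    d=S[b]-S[a];print("stand",np.degrees(np.arctan2(d[1],d[0])).round(1),np.linalg.norm(d).round(4))
print("stand centre",((S[0]+S[2])/2).round(4))
E
```

```text
side top face [0.4745 0.3959 0.075 ]
-150.3 0.0318
-145.3 0.033
top face [0.4729 0.3894 0.075 ]
-148.8 0.0384
-149.4 0.0367
collar [[0.4742 0.3898 0.045 ]]
stand 130.9 0.0561
stand -147.6 0.0592
stand centre [0.4742 0.3953 0.04  ]
```

```bash
python3 h.py .474 .391 .2 -59
```

```text
t40.73 d [0.5341 0.1267 0.0476] rot [-1.00e-03 -0.00e+00  1.19e+00] q6 -0.76 eef [ 0.4344 -0.1566  0.2472]
```

```bash
python3 jog.py '[[[0.055,0.013,0,0,0,0.15,1],[0.11,0.026,0,0,0,0.3,1],[0.165,0.039,0,0,0,0.45,1],[0.22,0.052,0,0,0,0.6,1],[0.275,0.065,0,0,0,0.75,1],[0.33,0.078,0,0,0,0.9,1],[0.385,0.091,0,0,0,1.05,1],[0.44,0.104,0.01,0,0,1.19,1],[0.495,0.117,0.03,0,0,1.19,1],[0.534,0.127,0.047,0,0,1.19,1]]]'; python3 jog.py '[[[0,0,0,0,0,0,1],[0,0,0,0,0,0,1],[0,0,0,0,0,0,1]]]' | head -2;python3 h.py .474 .391 .048 -59
```

```text
time_s: 41.98
eef_pos: [0.4724, 0.3949, 0.1991]
eef_rot: [-0.0, 0.963, 0.27, -0.001]
wrist_force: [0.9, 0.2, -0.1]
opening: 1.003
grasp_force: 0.0
time_s: 42.35
eef_pos: [0.4741, 0.3907, 0.2016]
t42.35 d [-0.     -0.0003  0.1536] rot [ 0.    -0.001  0.001] q6 1.53 eef [0.4741 0.3907 0.2016]
```

```bash
python3 jog.py '[[[0,0,0.05,0,0,0,1],[0,0,0.1,0,0,0,1],[0,0,0.14,0,0,0,1],[0,0,0.153,0,0,0,1],[0,0,0.153,0,0,0,1],[0,0,0.153,0,0,0,0],[0,0,0.153,0,0,0,0],[0,0,0.153,0,0,0,0],[0,0,0.153,0,0,0,0],[0,0,0.153,0,0,0,0]]]'; python3 jog.py '[[[0,0,0,0,0,0,0],[0,0,0,0,0,0,0]]]'; python3 h.py .474 .391 .048 -59
```

```text
time_s: 43.6
eef_pos: [0.4742, 0.3915, 0.0487]
eef_rot: [-0.0, 0.963, 0.268, 0.001]
wrist_force: [-0.1, 0.4, 4.1]
opening: 0.152
grasp_force: 59.0
time_s: 43.85
eef_pos: [0.4742, 0.3915, 0.0487]
eef_rot: [-0.0, 0.963, 0.268, 0.001]
wrist_force: [0.3, -0.6, 5.9]
opening: 0.151
grasp_force: 59.1
t43.85 d [-0.0005  0.0003  0.0007] rot [-0.    -0.001  0.002] q6 1.53 eef [0.4742 0.3915 0.0487]
```

```bash
python3 jog.py '[[[0,0,-0.03,0,0,0,0],[0,0,-0.08,0,0,0,0],[0,0,-0.13,0,0,0,0],[0,0,-0.15,0,0,0,0],[0,0,-0.15,0,0,0,0],[0,0,-0.15,0,0,0,0]]]'
python3 - <<'E'
from h import *
s=snap("side","s8"); o=ctrl.get_obs(); p=np.array(o["eef_pos"]); c=proj("side",p)[0]; print("tcp px",c)
m=masks(s)["orange"].copy(); x,y=c.astype(int); m[:y-60]=0;m[y+60:]=0;m[:,:x-50]=0;m[:,x+50:]=0
w=np.argwhere(m); print(len(w),w[:,1].min(),w[:,1].max(),w[:,0].min(),w[:,0].max())
u=np.array([np.cos(np.radians(31)),np.sin(np.radians(31)),0])
for off in(-.004,0,.004):
    print(off,proj("side",[p+u*(off+sg*.018)+[0,0,.012] for sg in(-1,1)]).round(1).tolist(), "cross",proj("side",[p+u*(off+sg*.014)+[0,0,-.032] for sg in(-1,1)]).round(1).tolist())
cv2.imwrite("pics/p8.png",cv2.resize(s[y-60:y+60,x-60:x+60],None,fx=5,fy=5,interpolation=2)); print(x-60,y-60)
delta(.5634,.0483,.17,9.3)
E
```

```text
time_s: 44.6
eef_pos: [0.4725, 0.3905, 0.1953]
eef_rot: [0.0, 0.963, 0.268, -0.002]
wrist_force: [0.1, -0.7, -1.5]
opening: 0.149
grasp_force: 58.4
tcp px [396.78307678 294.15613996]Traceback (most recent call last):
  File "<stdin>", line 4, in <module>
    return umr_minimum(a, axis, None, out, keepdims, initial, where)
ValueError: zero-size array to reduction operation minimum which has no identity
```

```bash
python3 - <<'E'
from h import *
s=cv2.imread("pics/s8.png"); o=ctrl.get_obs(); p=np.array(o["eef_pos"]); x,y=396,294
u=np.array([np.cos(np.radians(31)),np.sin(np.radians(31)),0])
for off in(-.004,0,.004):
    print(off,proj("side",[p+u*(off+sg*.018)+[0,0,.005] for sg in(-1,1)]).round(1).tolist(), "cross",proj("side",[p+u*(off+sg*.014)+[0,0,-.032] for sg in(-1,1)]).round(1).tolist())
cv2.imwrite("pics/p8.png",cv2.resize(s[y-60:y+60,x-60:x+60],None,fx=5,fy=5,interpolation=2)); print(x-60,y-60)
delta(.5634,.0483,.17,9.3)
E
```

```text
-0.004 [[408.0, 287.3], [389.9, 294.4]] cross [[404.3, 306.3], [390.5, 312.1]]
0 [[406.0, 288.1], [387.8, 295.3]] cross [[402.3, 307.1], [388.5, 312.9]]
0.004 [[404.0, 288.8], [385.7, 296.1]] cross [[400.4, 308.0], [386.5, 313.7]]
336 234
t44.65 d [-0.0987  0.34    0.0255] rot [-0.003  0.004 -1.19 ] q6 1.53 eef [0.4724 0.3904 0.1951]
```

View pics/p8.png

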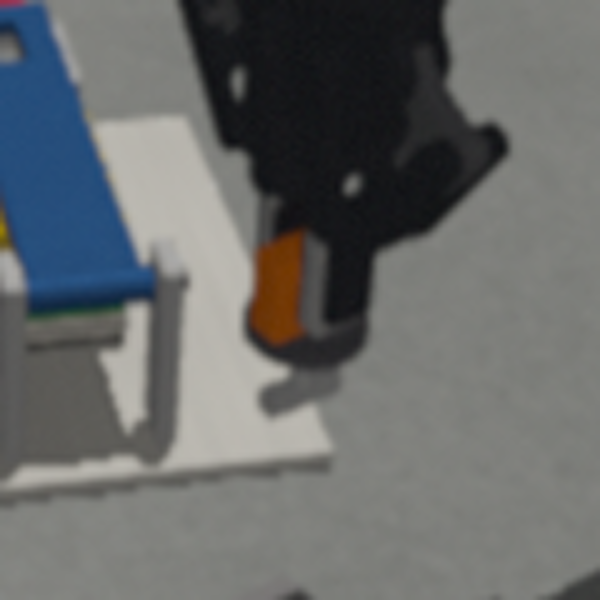

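The key is held upright. Its crosspiece spans px 387.6–404 against a predicted 387.5–403.3, so it is centred in the hand. Next I move over the slot.

```bash
python3 jog.py '[[[-0.012,0.042,0,0,0,-0.15,0],[-0.025,0.085,0,0,0,-0.3,0],[-0.037,0.127,0,0,0,-0.45,0],[-0.05,0.17,0,0,0,-0.6,0],[-0.062,0.212,0,0,0,-0.75,0],[-0.074,0.255,0,0,0,-0.9,0],[-0.087,0.3,0,0,0,-1.05,0],[-0.099,0.34,0.02,0,0,-1.19,0],[-0.099,0.34,0.025,0,0,-1.19,0],[-0.099,0.34,0.025,0,0,-1.19,0]]]'; python3 jog.py '[[[0,0,0,0,0,0,0],[0,0,0,0,0,0,0],[0,0,0,0,0,0,0]]]' ;python3 h.py .5634 .0483 .135 9.3
```

```text
time_s: 45.9
eef_pos: [0.5633, 0.0493, 0.171]
eef_rot: [-0.002, 0.648, 0.761, -0.001]
wrist_force: [-0.2, 0.7, -0.6]
opening: 0.15
grasp_force: 58.5
time_s: 46.28
eef_pos: [0.5647, 0.0496, 0.1735]
eef_rot: [0.0, 0.647, 0.762, 0.0]
wrist_force: [-1.1, -1.2, -1.2]
opening: 0.158
grasp_force: 58.5
t46.27 d [-0.0011 -0.0016  0.0385] rot [0.001 0.    0.001] q6 -0.28 eef [0.5647 0.0496 0.1735]
```

```bash
python3 jog.py '[[[-0.001,-0.0015,0.02,0,0,0,0],[-0.001,-0.0015,0.038,0,0,0,0],[-0.001,-0.0015,0.038,0,0,0,0],[-0.001,-0.0015,0.038,0,0,0,0]]]';python3 h.py .5634 .0483 .115 9.3; python3 jog.py '[[[0,0,0.005,0,0,0,0],[0,0,0.01,0,0,0,0],[0,0,0.014,0,0,0,0],[0,0,0.014,0,0,0,0]]]'; python3 h.py .5634 .0483 .099 9.3
```

```text
time_s: 46.78
eef_pos: [0.5636, 0.0478, 0.1354]
eef_rot: [0.0, 0.648, 0.762, 0.0]
wrist_force: [1.0, -0.0, -1.4]
opening: 0.15
grasp_force: 58.5
t46.77 d [ 0.0006 -0.0001  0.0204] rot [ 0.  0. -0.] q6 -0.29 eef [0.5636 0.0478 0.1354]
time_s: 47.28
eef_pos: [0.563, 0.0478, 0.1205]
eef_rot: [-0.0, 0.648, 0.762, -0.0]
wrist_force: [-0.3, 0.7, -0.9]
opening: 0.15
grasp_force: 58.5
t47.27 d [0.0005 0.0005 0.0215] rot [-0.001 -0.    -0.   ] q6 -0.29 eef [0.563  0.0478 0.1205]
```

There's no contact and the crosspiece is already inside the bar's slot. I'll continue down to the collar.

```bash
python3 jog.py '[[[0.0005,0.0005,0.006,0,0,0,0],[0.0005,0.0005,0.012,0,0,0,0],[0.0005,0.0005,0.018,0,0,0,0],[0.0005,0.0005,0.022,0,0,0,0],[0.0005,0.0005,0.022,0,0,0,0],[0.0005,0.0005,0.022,0,0,0,0]]]'; python3 h.py .5634 .0483 .099 9.3
```

```text
time_s: 48.02
eef_pos: [0.5638, 0.0483, 0.099]
eef_rot: [0.0, 0.648, 0.762, 0.0]
wrist_force: [0.2, -0.7, -0.4]
opening: 0.153
grasp_force: 58.6
t48.02 d [ 0.0001 -0.0004 -0.    ] rot [ 0.  0. -0.] q6 -0.29 eef [0.5638 0.0483 0.099 ]
```

```bash
python3 jog.py '[[[0,0,0.001,0,0,0,0],[0,0,0.0015,0,0,0,0],[0,0,0.0015,0,0,0,0]]]'; python3 jog.py '[[[0,0,0,0,0,0.17,0],[0,0,0,0,0,0.34,0],[0,0,0,0,0,0.51,0],[0,0,0,0,0,0.68,0],[0,0,0,0,0,0.85,0],[0,0,0,0,0,1.02,0],[0,0,0,0,0,1.19,0],[0,0,0,0,0,1.36,0],[0,0,0,0,0,1.5,0],[0,0,0,0,0,1.57,0]]]';python3 jog.py '[[[0,0,0,0,0,0,0],[0,0,0,0,0,0,0]]]'; python3 h.py .5634 .0483 .099 99.3
```

```text
time_s: 48.4
eef_pos: [0.5639, 0.0483, 0.0986]
eef_rot: [0.0, 0.648, 0.762, 0.0]
wrist_force: [-4.1, -0.3, 7.1]
opening: 0.148
grasp_force: 59.8
time_s: 49.65
eef_pos: [0.5647, 0.0481, 0.0986]
eef_rot: [0.0, 0.997, 0.08, 0.001]
wrist_force: [0.4, -0.5, 3.4]
opening: 0.148
grasp_force: 59.3
time_s: 49.9
eef_pos: [0.5647, 0.0482, 0.0986]
eef_rot: [0.0, 0.997, 0.082, 0.001]
wrist_force: [-0.9, 0.2, 6.2]
opening: 0.151
grasp_force: 59.4
t49.90 d [-0.0013 -0.0004 -0.0004] rot [ 0.001 -0.002  0.002] q6 1.28 eef [0.5647 0.0482 0.0986]
```

The collar is seated (6 N) and the key has made its quarter turn. I'll let go, retreat and look.

```bash
python3 jog.py '[[[0,0,0,0,0,0,0.5],[0,0,0,0,0,0,0.6],[0,0,0,0,0,0,0.6],[0,0,-0.05,0,0,0,0.6],[0,0,-0.1,0,0,0,0.6],[0,0,-0.14,0,0,0,0.6],[0,0,-0.14,0,0,0,0.6]]]'; python3 jog.py '[[[0.0,0.05,0,0,0,0,0.6],[0,0.1,0,0,0,0,0.6],[0,0.15,0,0,0,0,0.6],[0,0.2,0,0,0,0,0.6],[0,0.24,0,0,0,0,0.6],[0,0.24,0,0,0,0,0.6]]]'
python3 - <<'E'
from h import *
s=snap("side","s9");t=snap("top","t9")
a=cv2.resize(s[190:340,280:420],(560,600),interpolation=2);b=cv2.resize(t[235:295,275:345],(240,206),interpolation=2)
cv2.imwrite("pics/p9.png",np.hstack([a,np.vstack([b,b*0,b[:188]*0])]))
M=masks(t);m=M["orange"].copy();m[:230]=0;m[300:]=0;m[:,:270]=0;m[:,360:]=0;print(rectm("top",m,.125,10))
r=M["red"].copy();r[:200]=0;r[330:]=0;r[:,:210]=0;r[:,400:]=0;print("tab",rectm("top",r,.09,20))
E
```

```text
time_s: 50.78
eef_pos: [0.566, 0.0481, 0.2417]
eef_rot: [0.001, 0.997, 0.081, 0.004]
wrist_force: [0.3, -0.4, -0.5]
opening: 0.6
grasp_force: 0.0
time_s: 51.52
eef_pos: [0.6019, -0.1913, 0.2355]
eef_rot: [-0.0, 0.997, 0.079, -0.001]
wrist_force: [1.2, -0.2, 0.5]
opening: 0.603
grasp_force: 0.0
[(array([312., 254.]), array([563. ,  47.1,  33.1,  11.9,   6.5]))]
tab [(array([332., 253.]), array([572.1,  -4.4,  32.9,  28.2,  89.1]))]
```

View pics/p9.png

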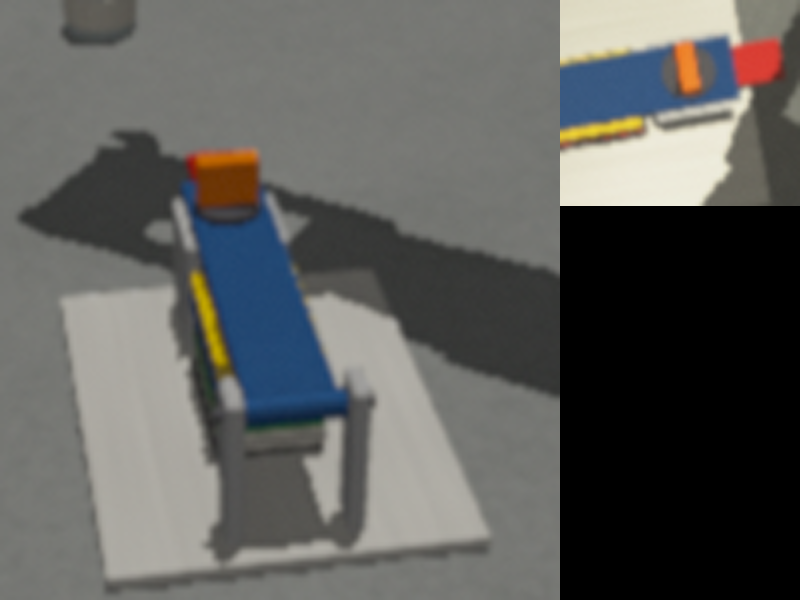

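The key's collar sits on the bar with the handle straight across it (6.5° measured against 9.3° ideal), the bar is level, and the pile is square below. I'm handing in.

```bash
python3 -c "
from bench import ctrl
print(ctrl.hand_in())"
```

```text
the job is handed in; nothing more can be done
None
```

I handed the job in, and the last pictures show it done: all five cases squared on the pad, the bar down, and the key in and turned across the slot. The hand-in returned no verdict, so I don't know how it was judged.

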